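Wind the ribbon and press home the spool cap

TASK

Put the desk time stamp's new ribbon spool in order: first take up the slack by twisting the blue wing knob clockwise (seen from above) to its stop, and let go of it so that it springs back. Then take the orange cap from the coaster and press it onto the metal stud of the spool until it clicks, press on until the sprung spool beneath it is pushed right down, and finish while still holding it down like that: do not let go, the fingers stay on the cap and keep pressing. Leave the other things on the desk where they are.

Things in the scene. Friction and masses are not known exactly. Their poses are not given: they have to be found in the camera images.
- time_stamp: Grey and white desk time stamp, a box 150 x 230 mm (x, y) fixed to the desk, its white deck 45 mm above the desk. Origin at the centre of its underside, x pointing to its rear, y to its left, z up. On the deck stand the blue wing knob (at x = -12, y = +55 mm) and the ribbon spool with the stud (at x = -12, y = -55 mm); a low ridge along the rear rises to 53 mm.
- wind_knob (a joint): Turn of the blue wing knob about its vertical axis in rad: 0 at rest, growing clockwise seen from above, 1.0 at the stop. A spring drives it back to 0: about 0.05 Nm at rest, 0.17 Nm at the stop.
- knob_grip (a point): Point on the knob's axis at the height to grip, 78 mm above the desk; fixed to the time stamp, axes as time_stamp. The wing is an upright bar 44 mm long and 12 mm thick, top 90 mm and foot 57 mm above the desk (a disc 38 mm wide lies below). At joint value 0 it runs along the time stamp's x, so it is pinched along y.
- stud_seat (a point): Point on the stud's axis, 62 mm above the desk, at the centre of the spool's top face (60 mm wide) while the spool is up; fixed, axes as time_stamp. The steel stud rises 17 mm from here, 19 mm in diameter with a cone at the tip (10 mm at the top). Four brass spring balls stick out of it at 9 mm height (28 mm over the balls).
- snap_cap: Orange cap, upright on the coaster, 50 mm high: skirt 38 mm wide, 26 mm high, hollow; solid grip boss on top, 22 mm wide, 24 mm high. Origin: centre of its open underside, z up. Its inner lip (23 mm) meets the stud's balls with the rim 12 mm above the seat, resists with about 8 N (at most 15) and snaps past within 7 mm, the force dropping; then the rim rests on the spool's top face.
- wood_coaster: Round wooden coaster 92 mm in diameter, 9 mm thick, fixed; the cap stands on it. Origin at the centre of its underside.
- masking_tape: Roll of masking tape lying flat, 104 mm in diameter, 25 mm high, loose; a bystander. Origin at the centre of its underside.
- rubber_stamp: Rubber stamp with a turned wooden handle, base 24 x 60 mm, 69 mm high, loose; a bystander. Origin at the centre of its underside.
- glue_stick: Glue stick with a red cap standing upright, 25 mm in diameter, 88 mm high, loose; a bystander. Origin at the centre of its underside.
- spool (a joint): How far the sprung ribbon spool under the cap is pushed down, in m: 0 up, 0.004 at its stop. Spring: about 2 N at 0, 8 N at the stop.

How it is judged:
By the outcome, as a careful person would: the job done as asked, in the order asked, and still so for the second after the job is handed in, while the arm keeps its last pose, push and grip.
It also fails if it takes over 51 s, if anything falls off the work surface, if the arm or the gripper's body presses on something with over 40 N, if the wrist force passes 120 N, or if a joint passes its speed limit or range.

ROBOT

A 6-joint arm with a two-finger parallel gripper is mounted at the origin on a cart in front of the work surface, level with it; the furniture and walls round the work are solid. World frame = base frame: x ahead of the robot, y to its left, z up, the work surface at z = 0. Lengths are in m, angles in degrees, forces in N, time in s.
With the tool pointing down it reaches from about 0.4 to 0.925 m from the base axis. Payload 12.5 kg.
Tool frame: the origin (TCP) lies midway between the tips of the shut fingers; the grasp point (between the pads) lies 19 mm behind it; z points along the fingers, y is the line along which they close (so a half turn about z gives the same grasp; the last joint's range is limited). The gripper opens to 95 mm and grips with 3 to 60 N. Pads are 20 mm wide; open, the fingers measure 119 mm over their backs; the gripper's body (75 mm by 180 mm) begins 59 mm behind the grasp point.
Start: joints at [-82.311, 28.126, 89.318, -0, 62.55, -6.05], TCP at [0.148, -0.607, 0.215] pointing down, gripper open.
Joint ranges: [-177.58, 177.58], [-47.91, 125.51], [2.72, 160], [-65.01, 245.01], [3.68, 167.84], [-153.87, 153.87]. Speed limits (degrees/s): [127.2, 127.2, 159.86, 180, 180, 180].

INTERFACE

Orientations are given as a 3x3 rotation matrix whose columns are the frame's x, y, z axes.
In Python, from cell import status, eyes, workorder gives the robot as it stands. The module is installed in compiled form; this text tells all that it offers.
- The arm moves only by the tool jog_arm, never from a script. Its argument "increments" is a list of rows, each an object of numbers: "rx", "ry", "rz": the turn, a rotation vector about the tool's x, y, z in degrees; "dx", "dy", "dz": the shift along the tool's x, y, z in mm; "grip": the opening, from -1 (shut) to 1 (fully open). A call has exactly 5 rows; each row is the pose to reach, as a shift and turn from the pose commanded when the call began, along the tool's axes at that moment; what a row does not reach only later rows make up. A row lasts 1/10 s, in which the tool goes at most 50 mm and 8.59 degrees, less where a joint would pass 70% of its speed; a pose out of reach is approached as far as the arm can. A call with a gripper value outside its range is refused whole. The fingers move at their own pace and stop on an object; "squeeze" is the grip in N (left out, the last holds). Time passes only in rows, so rows that repeat a pose let the fingers close, or fill a call up. It gives the time, the measured TCP pose, the force, the opening and the grip force at its end, in the units of the state.
- status.read_state(): the state, without advancing time (a new reading comes with each control period).
- eyes.capture(name): name is "side" or "top" or "wrist"; returns a dict with "pixels" (480x640x3 uint8, blue, green, red), "fx", "fy", "cx", "cy" (pixels), "R" (3x3) and "t" (3): a world point X has camera coordinates R X + t. Camera axes: x right, y down, z forward; pixel columns grow to the right and rows downward; lengths in m; the calibration is good to about 2 mm. A picture is of the moment at which its call begins. There is no depth.
- workorder.finish_job(): hands the job in; it is judged then, once.
Trained networks look in a picture, given as the dict that the camera call returned (one of the last four; its "shot" number tells which), for a name from the list of things; names that differ only in an ending like _2 or _b are one class to them, and where a whole thing is asked for, a point or a joint stands for the part that bears it (a point fixed in the world has none). Each returns a list of dicts, best first, with "score" (0 to 1); they miss things now and then, are a little off and sometimes report something else, mostly with a low value. They report only what shows in the picture. A call takes as long as a camera call.
- eyes.find_in(thing, picture): "extent" ([centre column, centre row, width, height] in pixels, round what is visible of it).
- eyes.spot_point(thing, picture): "centre" ([column, row] in pixels: a listed point, or the origin of a listed thing).
The state is a dict: "time_s": time; "joint_pos": joint angles; "qd": joint speeds; "joint_efforts": joint torques, N m; "position": TCP position; "tool_rot": TCP orientation; "wrist_force": force on the tool from outside, world axes, zero at the start; "torque": the same for the moment, N m; "grip_width": finger opening in m; "finger_force": force on a finger pad.
Only numpy, scipy, OpenCV 4.12 (cv2) and the standard library are available. Lean on these libraries where they do the work, as an engineer would, in place of code of your own. Each camera call takes 0.05 s, during which the arm holds its last target. There are 200 camera calls.

## Working session

There is one attempt and no reset: what is moved stays moved. The work goes in short steps, Python scripts to look and compute and a tool call to move; the robot and the scene stay as the last step left them, time stands still between calls to the robot, and variables do not carry over. Pictures are saved under pics/ and viewed, at most 10 in all, crops included, and the job is handed in when it is done.

Besides the shell and the picture viewer there is one more tool, called after "Call:" by a JSON object that holds its "name" and its "arguments", one argument or row to a line. jog_arm: Moves the arm, as the interface text tells. Its arguments: {"type":"object","properties":{"increments":{"type":"array"},"squeeze":{"type":"number"}},"required":["increments"]}

```bash
mkdir -p pics; cat > h.py <<'E'
import numpy as np, cv2
from cell import status, eyes, workorder
def ray(p,uv):
    d=np.array([(uv[0]-p['cx'])/p['fx'],(uv[1]-p['cy'])/p['fy'],1.])
    R=np.array(p['R']);return -R.T@np.array(p['t']),R.T@d
def atz(p,uv,z):
    o,d=ray(p,uv);return o+d*(z-o[2])/d[2]
def proj(p,X):
    c=np.array(p['R'])@X+np.array(p['t']);return [p['fx']*c[0]/c[2]+p['cx'],p['fy']*c[1]/c[2]+p['cy']]
E
python3 - <<'E'
from h import *
Z=dict(time_stamp=0,knob_grip=.078,stud_seat=.062,snap_cap=.009,wood_coaster=0,masking_tape=0,rubber_stamp=0,glue_stick=0)
ims=[]
for c in ['top','side']:
    p=eyes.capture(c);ims.append(p['pixels']);cv2.imwrite(f'pics/{c}0.png',p['pixels'])
    print(c,'cam at',(-np.array(p['R']).T@np.array(p['t'])).round(3))
    for n,z in Z.items():
        for r in eyes.spot_point(n,p)[:2]:
            print(n,round(r['score'],2),np.round(r['centre'],1),atz(p,r['centre'],z).round(4))
s=status.read_state();print(s)
E
```

```text
top cam at [0.501 0.126 1.234]
time_stamp 0.96 [322.3 257.8] [0.5744 0.1113 0.    ]
knob_grip 0.81 [299.  261.8] [0.5586 0.173  0.078 ]
stud_seat 0.78 [341.8 257.3] [0.5727 0.0603 0.062 ]
snap_cap 0.46 [438.6 288.6] [ 0.4926 -0.2104  0.009 ]
wood_coaster 0.83 [440.8 281.3] [ 0.5128 -0.2193  0.    ]
masking_tape 0.75 [430.7 206. ] [ 0.7249 -0.1941  0.    ]
rubber_stamp 0.74 [229.6 243.1] [0.6125 0.371  0.    ]
glue_stick 0.58 [170.9 252.7] [0.5837 0.5335 0.    ]
side cam at [0.466 1.138 0.745]
time_stamp 0.79 [324.2 271.8] [0.5775 0.1116 0.    ]
knob_grip 0.72 [328.8 257. ] [0.5624 0.1583 0.078 ]
stud_seat 0.65 [334.9 240.4] [0.558  0.0578 0.062 ]
snap_cap 0.52 [363.7 212.2] [ 0.4959 -0.1979  0.009 ]
wood_coaster 0.61 [358.9 210.9] [ 0.5113 -0.2202  0.    ]
masking_tape 0.69 [289. 207.] [ 0.727 -0.211  0.   ]
masking_tape 0.46 [325.4 270.1] [0.5754 0.1038 0.    ]
rubber_stamp 0.71 [294.5 344.4] [0.6072 0.3768 0.    ]
glue_stick 0.79 [290.1 409. ] [0.5867 0.5401 0.    ]
{'time_s': 0.9, 'joint_pos': array([-8.23102399e+01,  2.81270629e+01,  8.93198463e+01,  1.46151201e-03,
        6.25479461e+01, -6.05033158e+00]), 'qd': array([-1.68779386e-02, -7.31231223e-05, -1.31118009e-01,  4.14850163e-02,
       -4.03461293e-02, -5.23844076e-02]), 'joint_efforts': array([-6.57169585e-05, -6.12454963e+01, -2.58431304e+01,  6.91490457e-02,
        4.44875937e-02, -2.61467324e-05]), 'position': array([ 0.1484798 , -0.60712168,  0.21464606]), 'tool_rot': array([[ 9.71385951e-01,  2.37506488e-01,  3.44472798e-05],
       [ 2.37506491e-01, -9.71385948e-01, -8.59553408e-05],
       [ 1.30466524e-05,  9.16772631e-05, -9.99999996e-01]]), 'wrist_force': array([-0.04294633,  0.7038304 , -0.73461997]), 'torque': array([-0.02283623, -0.02177689, -0.0006275 ]), 'finger_force': 0.0, 'grip_width': 0.09522644433909341}
```

View pics/top0.png

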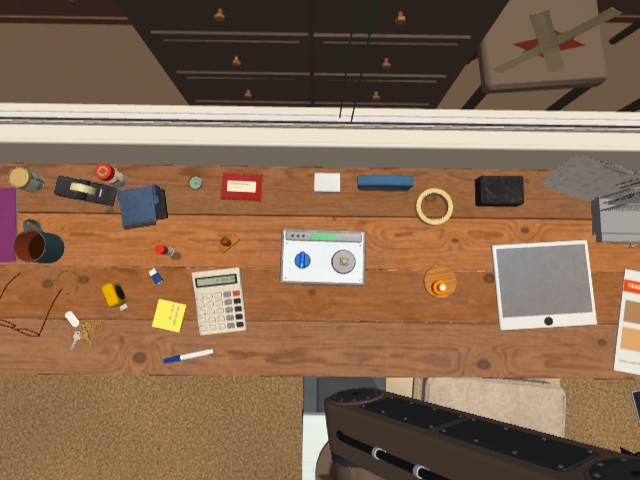

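View pics/side0.png

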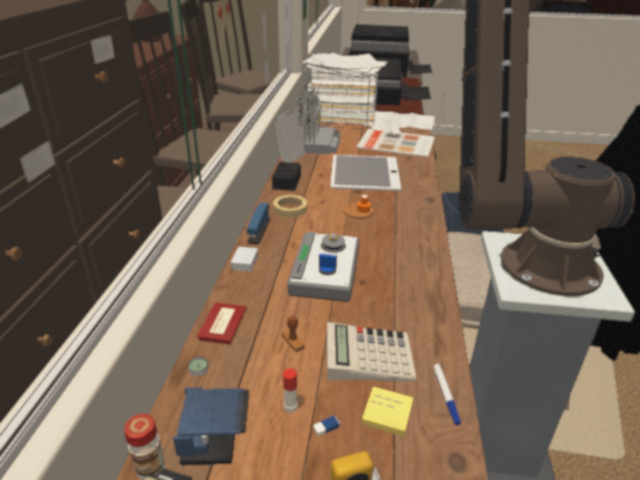

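Call:
{"name": "jog_arm", "arguments": {
  "increments": [
    {"dx": 40,"dy": -25,"dz": -5,"rz": -8,"grip": 1},
    {"dx": 80,"dy": -50,"dz": -10,"rz": -16,"grip": 1},
    {"dx": 120,"dy": -75,"dz": -15,"rz": -24,"grip": 1},
    {"dx": 160,"dy": -100,"dz": -20,"rz": -32,"grip": 1},
    {"dx": 200,"dy": -125,"dz": -25,"rz": -40,"grip": 1}
  ]
}}

```text
invalid input at $.increments[0]: expected keys rx, ry, rz, dx, dy, dz, grip
```

Call:
{"name": "jog_arm", "arguments": {
  "increments": [
    {"dx": 48,"dy": 8,"rz": -8,"grip": 1},
    {"dx": 96,"dy": 16,"rz": -16,"grip": 1},
    {"dx": 144,"dy": 24,"rz": -24,"grip": 1},
    {"dx": 192,"dy": 32,"rz": -32,"grip": 1},
    {"dx": 240,"dy": 40,"rz": -40,"grip": 1}
  ]
}}

```text
invalid input at $.increments[0]: expected keys rx, ry, rz, dx, dy, dz, grip
```

Call:
{"name": "jog_arm", "arguments": {
  "increments": [
    {"dx": 40,"dy": -25,"dz": -5,"rx": 0,"ry": 0,"rz": -8,"grip": 1},
    {"dx": 80,"dy": -50,"dz": -10,"rx": 0,"ry": 0,"rz": -16,"grip": 1},
    {"dx": 120,"dy": -75,"dz": -15,"rx": 0,"ry": 0,"rz": -24,"grip": 1},
    {"dx": 160,"dy": -100,"dz": -20,"rx": 0,"ry": 0,"rz": -32,"grip": 1},
    {"dx": 200,"dy": -125,"dz": -25,"rx": 0,"ry": 0,"rz": -40,"grip": 1}
  ]
}}

```text
time_s: 1.4
position: [0.3141, -0.4368, 0.24]
tool_rot: [[0.587, 0.81, 0.0], [0.81, -0.587, -0.0], [-0.0, 0.0, -1.0]]
wrist_force: [-0.1, -0.9, 0.0]
grip_width: 0.0949
finger_force: 0.0
```

As computed; going on.

Call:
{"name": "jog_arm", "arguments": {
  "increments": [
    {"dx": 48,"dy": 8,"dz": 0,"rx": 0,"ry": 0,"rz": -8,"grip": 1},
    {"dx": 96,"dy": 16,"dz": 0,"rx": 0,"ry": 0,"rz": -16,"grip": 1},
    {"dx": 144,"dy": 24,"dz": 0,"rx": 0,"ry": 0,"rz": -24,"grip": 1},
    {"dx": 192,"dy": 32,"dz": 0,"rx": 0,"ry": 0,"rz": -32,"grip": 1},
    {"dx": 240,"dy": 40,"dz": 0,"rx": 0,"ry": 0,"rz": -40,"grip": 1}
  ]
}}

```text
time_s: 1.9
position: [0.4885, -0.2667, 0.2399]
tool_rot: [[-0.071, 0.997, 0.0], [0.997, 0.071, -0.0], [-0.0, 0.0, -1.0]]
wrist_force: [-0.5, -1.1, 0.6]
grip_width: 0.095
finger_force: 0.0
```

```bash
python3 - <<'E'
from h import *
p=eyes.capture('wrist');cv2.imwrite('pics/w1.png',p['pixels'])
print(status.read_state()['position'],'cam',(-np.array(p['R']).T@np.array(p['t'])).round(3))
for n,z in dict(snap_cap=.009,wood_coaster=0,stud_seat=.062).items():
    for r in eyes.spot_point(n,p)[:2]: print(n,round(r['score'],2),np.round(r['centre'],1),atz(p,r['centre'],z).round(4))
E
```

```text
[ 0.49225857 -0.26247104  0.2398245 ] cam [ 0.484 -0.191  0.41 ]
snap_cap 0.68 [321.5 152.9] [ 0.4955 -0.2075  0.009 ]
wood_coaster 0.55 [339.8 167.3] [ 0.5172 -0.2219  0.    ]
stud_seat 0.34 [320.2 155.5] [ 0.493  -0.2078  0.062 ]
```

Call:
{"name": "jog_arm", "arguments": {
  "increments": [
    {"dx": 43,"dy": 10,"dz": 0,"rx": 0,"ry": 0,"rz": -8,"grip": 1},
    {"dx": 86,"dy": 20,"dz": 0,"rx": 0,"ry": 0,"rz": -16,"grip": 1},
    {"dx": 129,"dy": 30,"dz": 0,"rx": 0,"ry": 0,"rz": -24,"grip": 1},
    {"dx": 172,"dy": 40,"dz": 0,"rx": 0,"ry": 0,"rz": -32,"grip": 1},
    {"dx": 215,"dy": 50,"dz": 0,"rx": 0,"ry": 0,"rz": -40,"grip": 1}
  ]
}}

```text
time_s: 2.6
position: [0.5227, -0.0504, 0.2398]
tool_rot: [[-0.693, 0.721, 0.0], [0.721, 0.693, -0.0], [-0.0, -0.0, -1.0]]
wrist_force: [0.9, -0.5, 0.9]
grip_width: 0.095
finger_force: 0.0
```

Call:
{"name": "jog_arm", "arguments": {
  "increments": [
    {"dx": 26,"dy": 35,"dz": 0,"rx": 0,"ry": 0,"rz": -8,"grip": 1},
    {"dx": 52,"dy": 70,"dz": 0,"rx": 0,"ry": 0,"rz": -16,"grip": 1},
    {"dx": 78,"dy": 105,"dz": 0,"rx": 0,"ry": 0,"rz": -24,"grip": 1},
    {"dx": 104,"dy": 140,"dz": 0,"rx": 0,"ry": 0,"rz": -32,"grip": 1},
    {"dx": 130,"dy": 175,"dz": 0,"rx": 0,"ry": 0,"rz": -40,"grip": 1}
  ]
}}

```text
time_s: 3.1
position: [0.56, 0.1645, 0.2398]
tool_rot: [[-0.994, 0.107, 0.0], [0.107, 0.994, -0.0], [-0.0, -0.0, -1.0]]
wrist_force: [0.3, -0.7, -0.1]
grip_width: 0.095
finger_force: 0.0
```

```bash
python3 - <<'E'
from h import *
p=eyes.capture('wrist');cv2.imwrite('pics/w2.png',p['pixels'])
s=status.read_state();print(s['position'],s['tool_rot'].round(3).tolist(),s['joint_pos'].round(1),s['time_s'],'cam',(-np.array(p['R']).T@np.array(p['t'])).round(3))
for n,z in dict(time_stamp=0,knob_grip=.078,stud_seat=.062).items():
    for r in eyes.spot_point(n,p)[:2]: print(n,round(r['score'],2),np.round(r['centre'],1),atz(p,r['centre'],z).round(4))
E
```

```text
[0.56055817 0.16943146 0.23962842] [[-0.995, 0.096, 0.001], [0.096, 0.995, 0.002], [-0.001, 0.002, -1.0]] [ 10.3  23.5  93.2   0.1  63.2 -74.2] 3.15 cam [0.485 0.172 0.41 ]
time_stamp 0.85 [267.7 222.7] [0.5746 0.1112 0.    ]
knob_grip 0.96 [313.8 225.5] [0.5648 0.1651 0.078 ]
knob_grip 0.29 [202.  232.1] [0.5599 0.0603 0.078 ]
stud_seat 0.95 [201.8 234.7] [0.5661 0.0542 0.062 ]
```

View pics/w2.png

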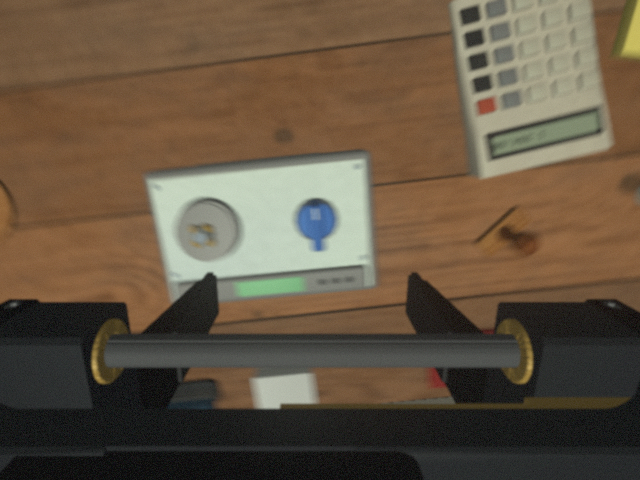

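View pics/w1.png

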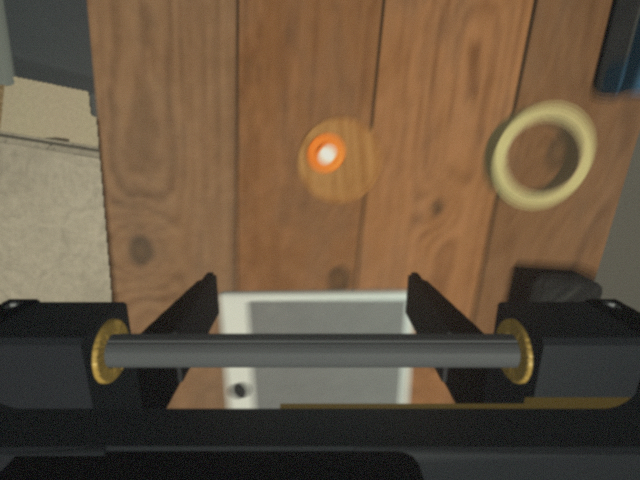

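The wrist view shows the knob at about (317,220) with its wing running along the columns' direction, the spool and stud at (202,235), and the deck corners near (147,175), (368,152), (376,287). The first wrist view shows the cap at (326,153), off-centre on the coaster. I'll get the yaw from the deck corners and the edge.

```bash
python3 - <<'E'
from h import *
p=eyes.capture('wrist')
s=status.read_state();print(s['position'],s['tool_rot'].round(4).tolist()[0],s['time_s'])
im=p['pixels'].astype(int);b,g,r=im[...,0],im[...,1],im[...,2]
m=((r>150)&(g>165)&(abs(r-b)<50)).astype(np.uint8);m[:,390:]=0;m[300:]=0
n,l,st,c=cv2.connectedComponentsWithStats(m);k=1+st[1:,4].argmax();print(st[k])
ys,xs=np.nonzero(l==k);P=np.array([atz(p,(x,y),.045)[:2] for x,y in zip(xs,ys)],np.float32)*1000
print('white',cv2.minAreaRect(P))
m=((b>110)&(b-r>60)).astype(np.uint8);m[280:]=0;ys,xs=np.nonzero(m);print(len(xs),xs.mean(),ys.mean(),xs.min(),xs.max(),ys.min(),ys.max())
for n,z in dict(time_stamp=0,knob_grip=.078,stud_seat=.062).items():
    for r in eyes.spot_point(n,p)[:1]: print(n,round(r['score'],2),np.round(r['centre'],1),atz(p,r['centre'],z).round(4))
E
```

```text
[0.55966337 0.16303467 0.23946918] [-0.9937, 0.1118, -0.0004] 3.35
[  146   160   223   140 16792]
white ((575.1193237304688, 108.76005554199219), (214.3240966796875, 132.89198303222656), 88.8559799194336)
1089 313.41689623507807 224.17171717171718 295 331 204 250
time_stamp 0.79 [269.4 226.7] [0.5787 0.1117 0.    ]
knob_grip 0.57 [314.1 225.8] [0.5646 0.1646 0.078 ]
stud_seat 0.83 [203.6 234. ] [0.5646 0.0554 0.062 ]
```

Call:
{"name": "jog_arm", "arguments": {
  "increments": [
    {"dx": -1,"dy": 0,"dz": 30,"rx": 0,"ry": 0,"rz": -3,"grip": 0.3},
    {"dx": -3,"dy": 1,"dz": 60,"rx": 0,"ry": 0,"rz": -6,"grip": 0.3},
    {"dx": -3,"dy": 1,"dz": 90,"rx": 0,"ry": 0,"rz": -6.4,"grip": 0.3},
    {"dx": -3,"dy": 1,"dz": 120,"rx": 0,"ry": 0,"rz": -6.4,"grip": 0.3},
    {"dx": -3,"dy": 1,"dz": 125,"rx": 0,"ry": 0,"rz": -6.4,"grip": 0.3}
  ]
}}

```text
time_s: 4.0
position: [0.5615, 0.1637, 0.1119]
tool_rot: [[-1.0, -0.0, -0.005], [-0.0, 1.0, -0.001], [0.005, -0.001, -1.0]]
wrist_force: [-0.1, 1.0, 0.8]
grip_width: 0.0631
finger_force: 0.0
```

```bash
python3 - <<'E'
from h import *
for i in range(3): eyes.capture('top')
p=eyes.capture('wrist');cv2.imwrite('pics/w3.png',p['pixels'])
s=status.read_state();print(s['position'],s['tool_rot'].round(4).tolist()[0],s['time_s'],s['grip_width'])
for n,z in dict(knob_grip=.078,stud_seat=.062).items():
    for r in eyes.spot_point(n,p)[:1]: print(n,round(r['score'],2),np.round(r['centre'],1),atz(p,r['centre'],z).round(4))
E
```

```text
[0.56353016 0.16473468 0.11605087] [-1.0, -0.0016, 0.0019] 4.2 0.06150756080692347
knob_grip 0.76 [312.8 266.5] [0.5633 0.1643 0.078 ]
stud_seat 0.92 [142.1 257.8] [0.5633 0.0544 0.062 ]
```

View pics/w3.png

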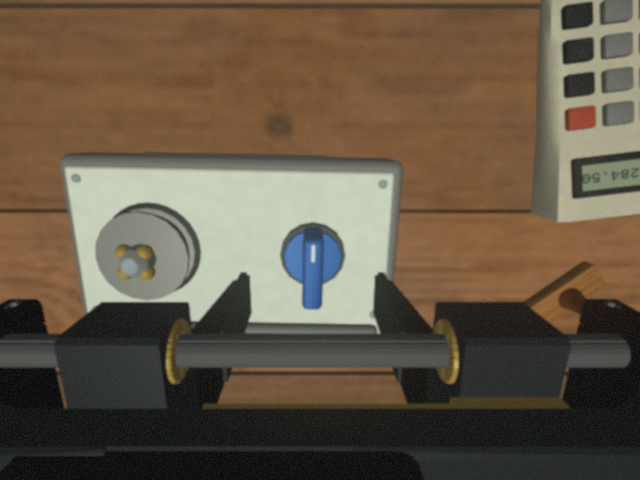

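The wing stands upright at (313,268), between the fingers and along the image's columns, so the yaw is 0. The TCP matches the knob axis within 1 mm. Next: descend and close.

Call:
{"name": "jog_arm", "arguments": {
  "increments": [
    {"dx": 0,"dy": 0,"dz": 20,"rx": 0,"ry": 0,"rz": 0,"grip": 0.3},
    {"dx": 0,"dy": 0,"dz": 40,"rx": 0,"ry": 0,"rz": 0,"grip": 0.0},
    {"dx": 0,"dy": 0,"dz": 53,"rx": 0,"ry": 0,"rz": 0,"grip": -0.3},
    {"dx": 0,"dy": 0,"dz": 53,"rx": 0,"ry": 0,"rz": 0,"grip": -0.5},
    {"dx": 0,"dy": 0,"dz": 53,"rx": 0,"ry": 0,"rz": 0,"grip": -1}
  ],
  "squeeze": 25
}}

```text
time_s: 4.8
position: [0.5632, 0.1651, 0.0623]
tool_rot: [[-1.0, -0.002, 0.001], [-0.002, 1.0, -0.0], [-0.001, -0.0, -1.0]]
wrist_force: [0.3, -0.3, 0.5]
grip_width: 0.0354
finger_force: 0.0
```

Call:
{"name": "jog_arm", "arguments": {
  "increments": [
    {"dx": 0,"dy": 0,"dz": 0,"rx": 0,"ry": 0,"rz": 0,"grip": -1},
    {"dx": 0,"dy": 0,"dz": 0,"rx": 0,"ry": 0,"rz": 0,"grip": -1},
    {"dx": 0,"dy": 0,"dz": 0,"rx": 0,"ry": 0,"rz": 0,"grip": -1},
    {"dx": 0,"dy": 0,"dz": 0,"rx": 0,"ry": 0,"rz": 0,"grip": -1},
    {"dx": 0,"dy": 0,"dz": 0,"rx": 0,"ry": 0,"rz": 0,"grip": -1}
  ],
  "squeeze": 35
}}

```text
time_s: 5.3
position: [0.563, 0.1648, 0.0622]
tool_rot: [[-1.0, -0.002, 0.001], [-0.002, 1.0, -0.0], [-0.001, -0.0, -1.0]]
wrist_force: [-1.1, -4.0, 6.4]
grip_width: 0.0119
finger_force: 35.0
```

Call:
{"name": "jog_arm", "arguments": {
  "increments": [
    {"dx": 0,"dy": 0,"dz": 0,"rx": 0,"ry": 0,"rz": 6,"grip": -1},
    {"dx": 0,"dy": 0,"dz": 0,"rx": 0,"ry": 0,"rz": 12,"grip": -1},
    {"dx": 0,"dy": 0,"dz": 0,"rx": 0,"ry": 0,"rz": 18,"grip": -1},
    {"dx": 0,"dy": 0,"dz": 0,"rx": 0,"ry": 0,"rz": 24,"grip": -1},
    {"dx": 0,"dy": 0,"dz": 0,"rx": 0,"ry": 0,"rz": 30,"grip": -1}
  ]
}}

```text
time_s: 5.8
position: [0.5632, 0.1652, 0.0622]
tool_rot: [[-0.865, 0.501, 0.001], [0.501, 0.865, 0.0], [-0.001, 0.001, -1.0]]
wrist_force: [0.1, 0.0, 4.8]
grip_width: 0.0119
finger_force: 35.0
```

Call:
{"name": "jog_arm", "arguments": {
  "increments": [
    {"dx": 0,"dy": 0,"dz": 0,"rx": 0,"ry": 0,"rz": 6,"grip": -1},
    {"dx": 0,"dy": 0,"dz": 0,"rx": 0,"ry": 0,"rz": 12,"grip": -1},
    {"dx": 0,"dy": 0,"dz": 0,"rx": 0,"ry": 0,"rz": 18,"grip": -1},
    {"dx": 0,"dy": 0,"dz": 0,"rx": 0,"ry": 0,"rz": 24,"grip": -1},
    {"dx": 0,"dy": 0,"dz": 0,"rx": 0,"ry": 0,"rz": 26,"grip": -1}
  ],
  "squeeze": 45
}}

```text
time_s: 6.3
position: [0.5635, 0.1655, 0.0622]
tool_rot: [[-0.558, 0.83, 0.002], [0.83, 0.558, 0.001], [-0.001, 0.002, -1.0]]
wrist_force: [0.7, 2.2, 4.8]
grip_width: 0.0119
finger_force: 45.0
```

```bash
python3 - <<'E'
from h import *
s=status.read_state();print(s['torque'],s['wrist_force'],s['tool_rot'][:2,0],s['position'],s['time_s'],s['joint_pos'],s['joint_efforts'])
E
```

```text
[ 0.41081426 -0.3181735   0.16702642] [0.74387794 2.21631546 4.81050618] [-0.55846525  0.82952766] [0.56346479 0.16552101 0.06221153] 6.3 [ 9.92184369e+00  3.59638901e+01  1.02821561e+02  1.85392835e-02
  4.10951901e+01 -2.40418866e+01] [ -1.25055358 -59.39453959 -16.00215018  -0.16499793   0.42383797
   0.49272956]
```

Call:
{"name": "jog_arm", "arguments": {
  "increments": [
    {"dx": 0,"dy": 0,"dz": 0,"rx": 0,"ry": 0,"rz": 1,"grip": -1},
    {"dx": 0,"dy": 0,"dz": 0,"rx": 0,"ry": 0,"rz": 2,"grip": -1},
    {"dx": 0,"dy": 0,"dz": 0,"rx": 0,"ry": 0,"rz": 3,"grip": -1},
    {"dx": 0,"dy": 0,"dz": 0,"rx": 0,"ry": 0,"rz": 3,"grip": -1},
    {"dx": 0,"dy": 0,"dz": 0,"rx": 0,"ry": 0,"rz": 3,"grip": -1}
  ]
}}

```text
time_s: 6.8
position: [0.5635, 0.1655, 0.0622]
tool_rot: [[-0.519, 0.855, 0.002], [0.855, 0.519, 0.0], [-0.001, 0.002, -1.0]]
wrist_force: [1.3, 3.6, 6.0]
grip_width: 0.0118
finger_force: 45.1
```

```bash
python3 - <<'E'
from h import *
s=status.read_state();print(s['torque'],s['wrist_force'],np.degrees(np.arctan2(s['tool_rot'][1,0],s['tool_rot'][0,0])),s['position'],s['time_s'])
E
```

```text
[ 0.59716273 -0.39158702  0.55542882] [1.33240206 3.62877367 5.95151435] 121.2471028096138 [0.56349714 0.16552273 0.06220653] 6.8
```

The torque rose from 0.17 to 0.56 Nm at 58.8°, so the knob is at its stop. Now letting go.

Call:
{"name": "jog_arm", "arguments": {
  "increments": [
    {"dx": 0,"dy": 0,"dz": 0,"rx": 0,"ry": 0,"rz": 0,"grip": 1},
    {"dx": 0,"dy": 0,"dz": 0,"rx": 0,"ry": 0,"rz": 0,"grip": 1},
    {"dx": 0,"dy": 0,"dz": 0,"rx": 0,"ry": 0,"rz": 0,"grip": 1},
    {"dx": 0,"dy": 0,"dz": 0,"rx": 0,"ry": 0,"rz": 0,"grip": 1},
    {"dx": 0,"dy": 0,"dz": 0,"rx": 0,"ry": 0,"rz": 0,"grip": 1}
  ]
}}

```text
time_s: 7.3
position: [0.5624, 0.1648, 0.0613]
tool_rot: [[-0.517, 0.856, -0.001], [0.856, 0.517, -0.0], [0.0, -0.001, -1.0]]
wrist_force: [-0.6, 0.1, -0.1]
grip_width: 0.0461
finger_force: 0.0
```

Call:
{"name": "jog_arm", "arguments": {
  "increments": [
    {"dx": 0,"dy": 0,"dz": -10,"rx": 0,"ry": 0,"rz": 0,"grip": 1},
    {"dx": 0,"dy": 0,"dz": -40,"rx": 0,"ry": 0,"rz": 0,"grip": 1},
    {"dx": 0,"dy": 0,"dz": -80,"rx": 0,"ry": 0,"rz": 0,"grip": 1},
    {"dx": 0,"dy": 0,"dz": -120,"rx": 0,"ry": 0,"rz": 0,"grip": 1},
    {"dx": 0,"dy": 0,"dz": -150,"rx": 0,"ry": 0,"rz": 0,"grip": 1}
  ]
}}

```text
time_s: 7.8
position: [0.563, 0.1647, 0.2149]
tool_rot: [[-0.517, 0.856, 0.002], [0.856, 0.517, -0.0], [-0.001, 0.002, -1.0]]
wrist_force: [-0.0, 0.0, 0.5]
grip_width: 0.0863
finger_force: 0.0
```

```bash
python3 - <<'E'
from h import *
p=eyes.capture('wrist');cv2.imwrite('pics/w4.png',p['pixels'])
s=status.read_state();print(s['position'],s['tool_rot'].round(4).tolist()[0],s['time_s'],s['grip_width'])
for n,z in dict(knob_grip=.078,stud_seat=.062).items():
    for r in eyes.spot_point(n,p)[:1]: print(n,round(r['score'],2),np.round(r['centre'],1),atz(p,r['centre'],z).round(4))
E
```

```text
[0.56448674 0.16508952 0.21915199] [-0.517, 0.8559, 0.0082] 7.85 0.08995416862085687
knob_grip 0.66 [312.1 228.6] [0.5647 0.1638 0.078 ]
stud_seat 0.94 [254.1 315.9] [0.5637 0.0562 0.062 ]
```

View pics/w4.png

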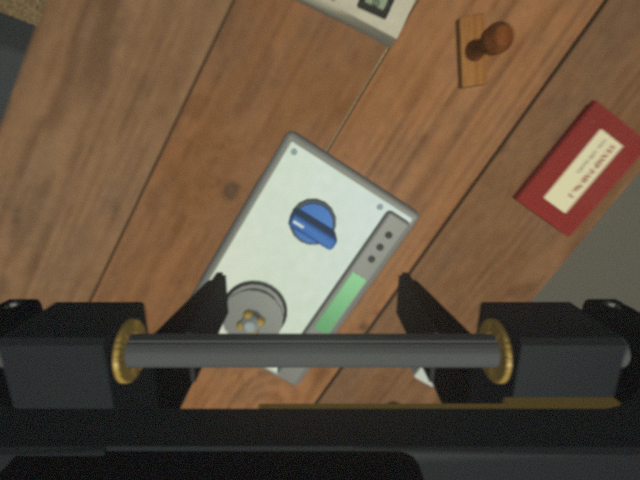

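The wing is back along the time stamp's x: it runs (295,222)–(333,243) in the picture, parallel to the ends of the deck. Next is the cap.

Call:
{"name": "jog_arm", "arguments": {
  "increments": [
    {"dx": -36,"dy": -32,"dz": 0,"rx": 0,"ry": 0,"rz": 0,"grip": 1},
    {"dx": -72,"dy": -64,"dz": 0,"rx": 0,"ry": 0,"rz": 0,"grip": 1},
    {"dx": -108,"dy": -96,"dz": 0,"rx": 0,"ry": 0,"rz": 0,"grip": 1},
    {"dx": -144,"dy": -128,"dz": 0,"rx": 0,"ry": 0,"rz": 0,"grip": 1},
    {"dx": -180,"dy": -160,"dz": 0,"rx": 0,"ry": 0,"rz": 0,"grip": 1}
  ]
}}

```text
time_s: 8.45
position: [0.5177, -0.0735, 0.2108]
tool_rot: [[-0.517, 0.856, -0.002], [0.856, 0.517, 0.0], [0.001, -0.001, -1.0]]
wrist_force: [0.9, -0.4, 0.5]
grip_width: 0.0951
finger_force: 0.0
```

Call:
{"name": "jog_arm", "arguments": {
  "increments": [
    {"dx": -35,"dy": -30,"dz": 10,"rx": 0,"ry": 0,"rz": 0,"grip": 0.6},
    {"dx": -70,"dy": -60,"dz": 20,"rx": 0,"ry": 0,"rz": 0,"grip": 0.6},
    {"dx": -103,"dy": -91,"dz": 40,"rx": 0,"ry": 0,"rz": 0,"grip": 0.6},
    {"dx": -103,"dy": -91,"dz": 80,"rx": 0,"ry": 0,"rz": 0,"grip": 0.6},
    {"dx": -103,"dy": -91,"dz": 95,"rx": 0,"ry": 0,"rz": 0,"grip": 0.6}
  ]
}}

```text
time_s: 8.95
position: [0.492, -0.2078, 0.113]
tool_rot: [[-0.515, 0.857, -0.005], [0.857, 0.515, 0.002], [0.004, -0.003, -1.0]]
wrist_force: [-0.6, 0.8, -0.2]
grip_width: 0.0766
finger_force: 0.0
```

```bash
python3 - <<'E'
from h import *
for i in range(3): eyes.capture('top')
p=eyes.capture('wrist');cv2.imwrite('pics/w5.png',p['pixels'])
s=status.read_state();print(s['position'],s['tool_rot'].round(4).tolist(),s['time_s'],s['grip_width'])
for r in eyes.spot_point('snap_cap',p)[:2]: print(round(r['score'],2),np.round(r['centre'],1),atz(p,r['centre'],.009).round(4))
im=p['pixels'].astype(int);m=(im[...,2]>120)&(im[...,2]-im[...,0]>110);m[300:]=0
n,l,st,c=cv2.connectedComponentsWithStats(m.astype(np.uint8));k=1+st[1:,4].argmax();print(st[k],c[k],atz(p,c[k],.04))
E
```

```text
[ 0.49413965 -0.20693183  0.1165141 ] [[-0.5172, 0.8559, -0.001], [0.8559, 0.5172, 0.0004], [0.0008, -0.0006, -1.0]] 9.15 0.07594350434339875
0.78 [314.7 238.9] [ 0.4966 -0.2073  0.009 ]
[ 288  226   54   52 1510] [314.51324503 248.56291391] [ 0.4955201  -0.20609953  0.04      ]
```

View pics/w5.png

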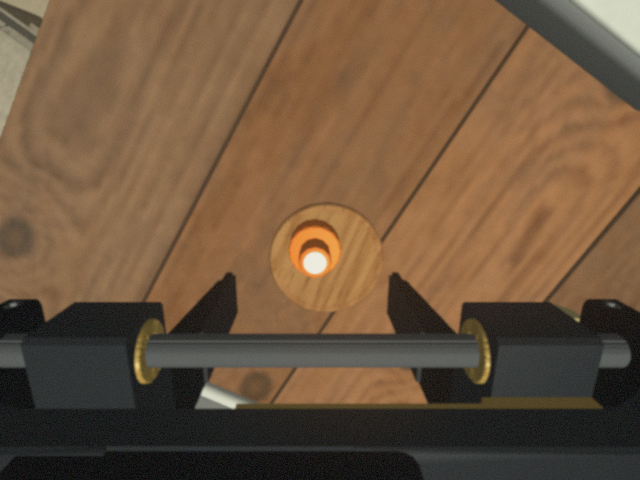

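The boss top (white highlight) is at (315,263), with the skirt behind it at (315,245), centred between the fingers. I'll fix the axis from the boss top at z = 59 mm.

```bash
python3 - <<'E'
from h import *
p=eyes.capture('wrist');s=status.read_state();print(s['position'],s['time_s'])
im=p['pixels'].astype(int);m=((im.min(2)>170));m[300:]=0;m[:,:280]=0;m[:,350:]=0
ys,xs=np.nonzero(m);c=((xs.min()+xs.max())/2,(ys.min()+ys.max())/2);print(c,xs.max()-xs.min()+1,ys.max()-ys.min()+1)
b=atz(p,c,.059);print('boss',b)
X=np.array([.4958,-.2068,0]);print(proj(p,X+[0,0,.059]),proj(p,X+[0,0,.035]))
print('px/mm',p['fx']/((np.array(p['R'])@b+np.array(p['t']))[2]*1000))
for r in [b,X]: print('tool', (s['tool_rot'].T@(r-s['position']))*1000)
E
```

```text
[ 0.49469625 -0.20691838  0.11748135] 9.25
(np.float64(313.0), np.float64(260.5)) 23 22
boss [ 0.49731783 -0.20936447  0.059     ]
[np.float64(313.04700118675896), np.float64(256.2036651822612)] [np.float64(312.9296795070468), np.float64(245.6871401213731)]
px/mm 1.5175764289069833
tool [-3.38148558  0.94860222 58.48581496]
tool [ -0.33266617   0.94868868 117.48229787]
```

```bash
python3 - <<'E'
from h import *
p=eyes.capture('wrist');im=p['pixels'].copy()
K=6;x0,y0=270,200;big=cv2.resize(im[y0:y0+90,x0:x0+100],None,fx=K,fy=K,interpolation=cv2.INTER_CUBIC)
def ring(X,r,z,col):
    q=[proj(p,X+np.array([r*np.cos(a),r*np.sin(a),z])) for a in np.linspace(0,6.283,60)]
    cv2.polylines(big,[((np.array(q)-[x0,y0]+.5)*K).astype(np.int32)],True,col,1)
X=np.array([.4958,-.2068,0])
for r,z in [(.019,.009),(.019,.035),(.011,.059),(.011,.035)]: ring(X,r,z,(255,0,0))
ring(np.array([.5128,-.2195,0]),.046,.009,(0,255,0))
cv2.imwrite('pics/z.png',big)
E
```

```text
(no output)
```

View pics/z.png

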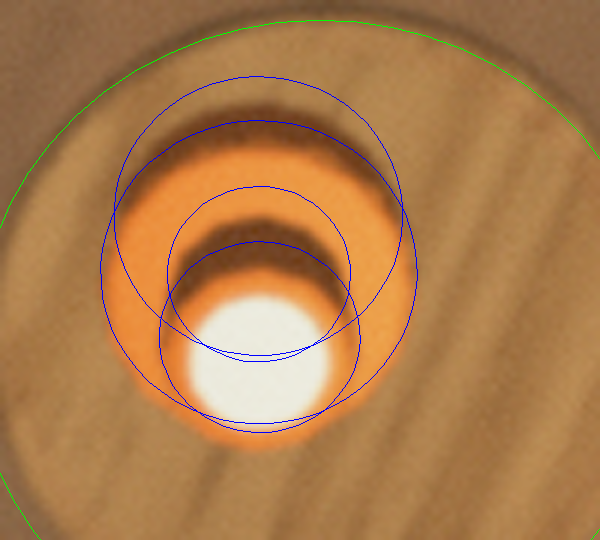

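The overlay shows the cap sits about 3 mm further along tool −x than the network said. Its top disc is at (259,360) in the crop and the model at (260,337). The bright skirt ring agrees, so I'm using (0.4973, −0.2094).

Call:
{"name": "jog_arm", "arguments": {
  "increments": [
    {"dx": -3,"dy": 1,"dz": 20,"rx": 0,"ry": 0,"rz": 0,"grip": 0.6},
    {"dx": -3,"dy": 1,"dz": 45,"rx": 0,"ry": 0,"rz": 0,"grip": 0.4},
    {"dx": -3,"dy": 1,"dz": 65,"rx": 0,"ry": 0,"rz": 0,"grip": 0.2},
    {"dx": -3,"dy": 1,"dz": 75,"rx": 0,"ry": 0,"rz": 0,"grip": 0},
    {"dx": -3,"dy": 1,"dz": 79,"rx": 0,"ry": 0,"rz": 0,"grip": 0}
  ],
  "squeeze": 20
}}

```text
time_s: 9.8
position: [0.4968, -0.2089, 0.0375]
tool_rot: [[-0.517, 0.856, -0.0], [0.856, 0.517, 0.0], [0.0, -0.0, -1.0]]
wrist_force: [-0.2, 0.1, -0.2]
grip_width: 0.0507
finger_force: 0.0
```

Call:
{"name": "jog_arm", "arguments": {
  "increments": [
    {"dx": 0,"dy": 0,"dz": 0,"rx": 0,"ry": 0,"rz": 0,"grip": -0.2},
    {"dx": 0,"dy": 0,"dz": 0,"rx": 0,"ry": 0,"rz": 0,"grip": -0.4},
    {"dx": 0,"dy": 0,"dz": 0,"rx": 0,"ry": 0,"rz": 0,"grip": -1},
    {"dx": 0,"dy": 0,"dz": 0,"rx": 0,"ry": 0,"rz": 0,"grip": -1},
    {"dx": 0,"dy": 0,"dz": 0,"rx": 0,"ry": 0,"rz": 0,"grip": -1}
  ],
  "squeeze": 20
}}

```text
time_s: 10.3
position: [0.4969, -0.2092, 0.0382]
tool_rot: [[-0.517, 0.856, 0.001], [0.856, 0.517, -0.001], [-0.001, 0.0, -1.0]]
wrist_force: [-1.1, -0.4, 4.5]
grip_width: 0.0214
finger_force: 20.0
```

Call:
{"name": "jog_arm", "arguments": {
  "increments": [
    {"dx": 0,"dy": 0,"dz": 0,"rx": 0,"ry": 0,"rz": 0,"grip": -1},
    {"dx": 0,"dy": 0,"dz": -5,"rx": 0,"ry": 0,"rz": 0,"grip": -1},
    {"dx": 0,"dy": 0,"dz": -30,"rx": 0,"ry": 0,"rz": 0,"grip": -1},
    {"dx": 0,"dy": 0,"dz": -70,"rx": 0,"ry": 0,"rz": 0,"grip": -1},
    {"dx": 0,"dy": 0,"dz": -110,"rx": 0,"ry": 0,"rz": 0,"grip": -1}
  ],
  "squeeze": 45
}}

```text
time_s: 10.8
position: [0.4962, -0.2088, 0.1487]
tool_rot: [[-0.517, 0.856, -0.001], [0.856, 0.517, 0.001], [0.001, -0.001, -1.0]]
wrist_force: [0.2, -0.2, -0.7]
grip_width: 0.0212
finger_force: 45.0
```

Call:
{"name": "jog_arm", "arguments": {
  "increments": [
    {"dx": 30,"dy": 30,"dz": 0,"rx": 0,"ry": 0,"rz": 0,"grip": -1},
    {"dx": 62,"dy": 62,"dz": 0,"rx": 0,"ry": 0,"rz": 0,"grip": -1},
    {"dx": 94,"dy": 94,"dz": 0,"rx": 0,"ry": 0,"rz": 0,"grip": -1},
    {"dx": 126,"dy": 127,"dz": 0,"rx": 0,"ry": 0,"rz": 0,"grip": -1},
    {"dx": 150,"dy": 152,"dz": 0,"rx": 0,"ry": 0,"rz": 0,"grip": -1}
  ]
}}

```text
time_s: 11.3
position: [0.5493, 0.0003, 0.1479]
tool_rot: [[-0.518, 0.855, -0.0], [0.855, 0.518, 0.0], [0.0, 0.0, -1.0]]
wrist_force: [1.0, -0.4, -0.8]
grip_width: 0.0213
finger_force: 45.0
```

```bash
python3 - <<'E'
from h import *
for i in range(4): eyes.capture('top')
p=eyes.capture('wrist');cv2.imwrite('pics/w6.png',p['pixels'])
s=status.read_state();print(s['position'],s['wrist_force'],s['time_s'],s['grip_width'])
for n,z in dict(stud_seat=.062,knob_grip=.078,snap_cap=s['position'][2]-.029).items():
    for r in eyes.spot_point(n,p)[:1]:
        X=atz(p,r['centre'],z);print(n,round(r['score'],2),np.round(r['centre'],1),X.round(4),(s['tool_rot'].T@(X-s['position'])*1000).round(1))
np.savez('w6.npz',**{k:p[k] for k in ('fx','fy','cx','cy','R','t')})
E
```

```text
[ 0.54899937 -0.00224609  0.14765111] [-0.77429906  0.10660598 -0.79288816] 11.55 0.020789182204260216
stud_seat 0.79 [370.3 191.1] [0.5644 0.0528 0.062 ] [39.1 41.7 85.6]
knob_grip 0.85 [479.5  34.1] [0.5646 0.1637 0.078 ] [133.9  99.2  69.6]
snap_cap 0.58 [310.6 269.4] [ 0.5482 -0.0007  0.1187] [ 1.8  0.1 29. ]
```

View pics/w6.png

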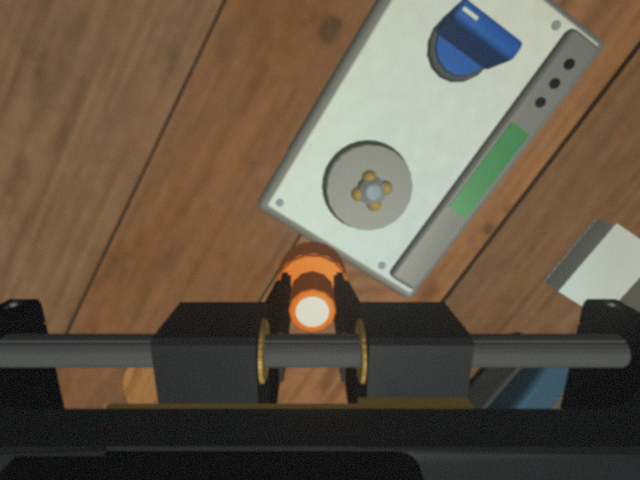

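The cap hangs upright in the fingers, its top disc at (312,312). The stud's tip is at (373,192), its balls are centred near (372,191), and the spool disc is around (367,186). I'll compute both positions in tool axes.

```bash
python3 - <<'E'
from h import *
p=eyes.capture('wrist');s=status.read_state()
print(s['position'],s['time_s'])
T=lambda uv,z:(s['tool_rot'].T@(atz(p,uv,z)-s['position'])*1000).round(1)
im=p['pixels'];hsv=cv2.cvtColor(im,cv2.COLOR_BGR2HSV)
def blob(m,name,z,box):
    k=np.zeros(m.shape,np.uint8);x0,y0,x1,y1=box;k[y0:y1,x0:x1]=m[y0:y1,x0:x1]
    n,l,st,c=cv2.connectedComponentsWithStats(k);j=1+st[1:,4].argmax();b=st[j]
    cc=cv2.minEnclosingCircle(np.argwhere(l==j)[:,::-1].astype(np.float32))
    print(name,b,c[j].round(1),np.round(cc[0],1),round(cc[1],1),'tool',T(c[j],z),T(cc[0],z))
blob((im.min(2)>170),'capdisc',s['position'][2]+.0208,(285,285,340,340))
balls=(hsv[...,1]>90);balls[:150]=0
k=np.zeros_like(balls);k[160:220,345:400]=balls[160:220,345:400];ys,xs=np.nonzero(k);cb=((xs.min()+xs.max())/2,(ys.min()+ys.max())/2);print('balls',cb,xs.max()-xs.min(),ys.max()-ys.min(),T(cb,.071))
print('tip',T((373,192),.079))
g=im.max(2);print(im[185,330],im[150,367],im[185,300],im[225,367],im[192,373])
blob((g<195)&(g>110),'spool',.062,(300,130,425,245))
E
```

```text
[ 0.54905599 -0.00304519  0.14763287] 11.75
capdisc [296 297  32  29 734] [311.9 311.1] [311.8 311.5] 15.9 tool [ -0.3   0.3 -20.8] [ -0.5   0.3 -20.8]
balls (np.float64(373.0), np.float64(188.0)) 38 38 [41.7 41.6 76.6]
tip [40.2 40.3 68.6]
[138 149 144] [133 145 141] [205 219 207] [149 161 158] [167 162 149]
spool [ 322  137   93   92 6041] [369.8 184.1] [367.9 182.2] 46.5 tool [43.3 40.7 85.6] [44.5 39.4 85.6]
```

Call:
{"name": "jog_arm", "arguments": {
  "increments": [
    {"dx": 14,"dy": 14,"dz": 0,"rx": 0,"ry": 0,"rz": 0,"grip": -1},
    {"dx": 30,"dy": 30,"dz": 0,"rx": 0,"ry": 0,"rz": 0,"grip": -1},
    {"dx": 41.5,"dy": 41,"dz": 5,"rx": 0,"ry": 0,"rz": 0,"grip": -1},
    {"dx": 41.5,"dy": 41,"dz": 20,"rx": 0,"ry": 0,"rz": 0,"grip": -1},
    {"dx": 41.5,"dy": 41,"dz": 30,"rx": 0,"ry": 0,"rz": 0,"grip": -1}
  ]
}}

```text
time_s: 12.25
position: [0.5626, 0.0548, 0.1165]
tool_rot: [[-0.517, 0.856, -0.001], [0.856, 0.517, -0.0], [0.0, -0.001, -1.0]]
wrist_force: [0.6, -0.5, -1.5]
grip_width: 0.0211
finger_force: 45.0
```

```bash
python3 - <<'E'
from h import *
for i in range(3): eyes.capture('top')
ps=eyes.capture('side');p=eyes.capture('wrist')
s=status.read_state();print(s['position'],s['wrist_force'],s['time_s'])
K=4
def ring(big,p,X,r,z,col,o):
    q=[proj(p,np.array([X[0]+r*np.cos(a),X[1]+r*np.sin(a),z])) for a in np.linspace(0,6.283,60)]
    cv2.polylines(big,[((np.array(q)-o+.5)*K).astype(np.int32)],True,col,1)
out=[]
for q,(x0,y0) in ((ps,(290,200)),(p,(265,215))):
    big=cv2.resize(q['pixels'][y0:y0+120,x0:x0+100],None,fx=K,fy=K,interpolation=cv2.INTER_CUBIC)
    t=s['position'];o=np.array([x0,y0])
    ring(big,q,(.5637,.055),.030,.062,(255,0,0),o);ring(big,q,(.5637,.055),.005,.079,(255,0,0),o)
    ring(big,q,t,.019,t[2]-.029,(0,255,0),o);ring(big,q,t,.011,t[2]+.021,(0,255,0),o)
    out.append(big)
cv2.imwrite('pics/o.png',np.hstack(out))
E
```

```text
[0.56301424 0.05429372 0.11785097] [ 0.35264197  0.40205407 -0.66689146] 12.5
```

View pics/o.png

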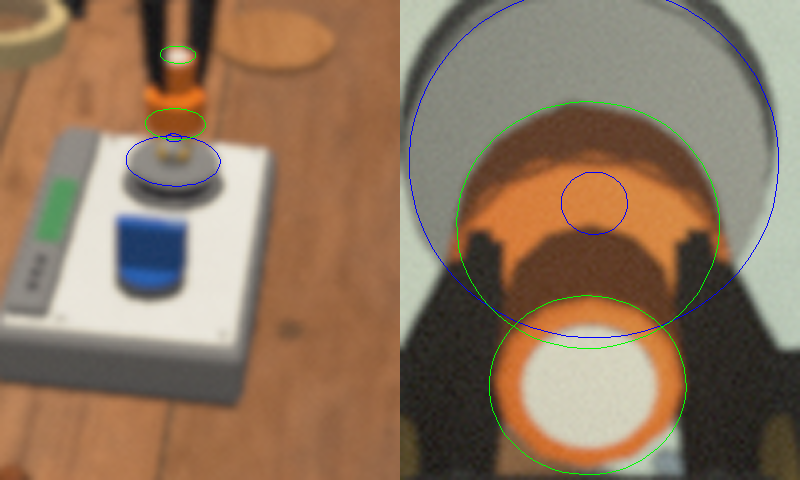

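The right crop shows the cap's rim and boss agree with the tool axis, and the spool lies about 0.5 mm off in +dx and +dy. In the left crop the cap hangs straight above the stud. Now descending slowly and watching the force.

Call:
{"name": "jog_arm", "arguments": {
  "increments": [
    {"dx": 0.5,"dy": 0.5,"dz": 3,"rx": 0,"ry": 0,"rz": 0,"grip": -1},
    {"dx": 0.5,"dy": 0.5,"dz": 6,"rx": 0,"ry": 0,"rz": 0,"grip": -1},
    {"dx": 0.5,"dy": 0.5,"dz": 9,"rx": 0,"ry": 0,"rz": 0,"grip": -1},
    {"dx": 0.5,"dy": 0.5,"dz": 12,"rx": 0,"ry": 0,"rz": 0,"grip": -1},
    {"dx": 0.5,"dy": 0.5,"dz": 13,"rx": 0,"ry": 0,"rz": 0,"grip": -1}
  ],
  "squeeze": 55
}}

```text
time_s: 13.0
position: [0.5629, 0.0553, 0.1042]
tool_rot: [[-0.517, 0.856, -0.0], [0.856, 0.517, -0.0], [0.0, -0.0, -1.0]]
wrist_force: [-0.2, 0.3, 0.3]
grip_width: 0.0211
finger_force: 55.0
```

Call:
{"name": "jog_arm", "arguments": {
  "increments": [
    {"dx": 0,"dy": 0,"dz": 0.8,"rx": 0,"ry": 0,"rz": 0,"grip": -1},
    {"dx": 0,"dy": 0,"dz": 1.6,"rx": 0,"ry": 0,"rz": 0,"grip": -1},
    {"dx": 0,"dy": 0,"dz": 2.4,"rx": 0,"ry": 0,"rz": 0,"grip": -1},
    {"dx": 0,"dy": 0,"dz": 3.2,"rx": 0,"ry": 0,"rz": 0,"grip": -1},
    {"dx": 0,"dy": 0,"dz": 4,"rx": 0,"ry": 0,"rz": 0,"grip": -1}
  ]
}}

```text
time_s: 13.5
position: [0.5633, 0.0551, 0.1014]
tool_rot: [[-0.517, 0.856, 0.001], [0.856, 0.517, -0.001], [-0.001, 0.001, -1.0]]
wrist_force: [-2.2, -2.6, 10.1]
grip_width: 0.0212
finger_force: 55.0
```

The ball contact is at the expected height (rim about 73 mm, 10 N, small side force). Pressing on.

Call:
{"name": "jog_arm", "arguments": {
  "increments": [
    {"dx": 0,"dy": 0,"dz": 0.8,"rx": 0,"ry": 0,"rz": 0,"grip": -1},
    {"dx": 0,"dy": 0,"dz": 1.6,"rx": 0,"ry": 0,"rz": 0,"grip": -1},
    {"dx": 0,"dy": 0,"dz": 2.4,"rx": 0,"ry": 0,"rz": 0,"grip": -1},
    {"dx": 0,"dy": 0,"dz": 3.2,"rx": 0,"ry": 0,"rz": 0,"grip": -1},
    {"dx": 0,"dy": 0,"dz": 4,"rx": 0,"ry": 0,"rz": 0,"grip": -1}
  ]
}}

```text
time_s: 14.0
position: [0.563, 0.0551, 0.0967]
tool_rot: [[-0.517, 0.856, 0.0], [0.856, 0.517, -0.0], [-0.0, -0.0, -1.0]]
wrist_force: [-0.6, -3.3, 0.4]
grip_width: 0.0209
finger_force: 55.0
```

Call:
{"name": "jog_arm", "arguments": {
  "increments": [
    {"dx": 0,"dy": 0,"dz": 0.8,"rx": 0,"ry": 0,"rz": 0,"grip": -1},
    {"dx": 0,"dy": 0,"dz": 1.6,"rx": 0,"ry": 0,"rz": 0,"grip": -1},
    {"dx": 0,"dy": 0,"dz": 2.4,"rx": 0,"ry": 0,"rz": 0,"grip": -1},
    {"dx": 0,"dy": 0,"dz": 3.2,"rx": 0,"ry": 0,"rz": 0,"grip": -1},
    {"dx": 0,"dy": 0,"dz": 4,"rx": 0,"ry": 0,"rz": 0,"grip": -1}
  ]
}}

```text
time_s: 14.5
position: [0.563, 0.0552, 0.0923]
tool_rot: [[-0.517, 0.856, -0.0], [0.856, 0.517, -0.0], [-0.0, -0.0, -1.0]]
wrist_force: [-1.2, -4.7, -3.6]
grip_width: 0.0208
finger_force: 55.0
```

It clicked (10 N down to about 0). Now pressing the spool down.

Call:
{"name": "jog_arm", "arguments": {
  "increments": [
    {"dx": 0,"dy": 0,"dz": 0.7,"rx": 0,"ry": 0,"rz": 0,"grip": -1},
    {"dx": 0,"dy": 0,"dz": 1.4,"rx": 0,"ry": 0,"rz": 0,"grip": -1},
    {"dx": 0,"dy": 0,"dz": 2.1,"rx": 0,"ry": 0,"rz": 0,"grip": -1},
    {"dx": 0,"dy": 0,"dz": 2.8,"rx": 0,"ry": 0,"rz": 0,"grip": -1},
    {"dx": 0,"dy": 0,"dz": 3.5,"rx": 0,"ry": 0,"rz": 0,"grip": -1}
  ]
}}

```text
time_s: 15.0
position: [0.5633, 0.0556, 0.0895]
tool_rot: [[-0.517, 0.856, 0.001], [0.856, 0.517, 0.0], [-0.0, 0.001, -1.0]]
wrist_force: [-1.1, 0.3, 4.1]
grip_width: 0.0206
finger_force: 55.0
```

Call:
{"name": "jog_arm", "arguments": {
  "increments": [
    {"dx": 0,"dy": 0,"dz": 0.5,"rx": 0,"ry": 0,"rz": 0,"grip": -1},
    {"dx": 0,"dy": 0,"dz": 1.0,"rx": 0,"ry": 0,"rz": 0,"grip": -1},
    {"dx": 0,"dy": 0,"dz": 1.5,"rx": 0,"ry": 0,"rz": 0,"grip": -1},
    {"dx": 0,"dy": 0,"dz": 1.5,"rx": 0,"ry": 0,"rz": 0,"grip": -1},
    {"dx": 0,"dy": 0,"dz": 1.5,"rx": 0,"ry": 0,"rz": 0,"grip": -1}
  ]
}}

```text
time_s: 15.5
position: [0.5633, 0.0555, 0.088]
tool_rot: [[-0.517, 0.856, 0.001], [0.856, 0.517, 0.0], [-0.0, 0.001, -1.0]]
wrist_force: [-1.0, 1.0, 5.4]
grip_width: 0.0209
finger_force: 55.0
```

Call:
{"name": "jog_arm", "arguments": {
  "increments": [
    {"dx": 0,"dy": 0,"dz": 0.5,"rx": 0,"ry": 0,"rz": 0,"grip": -1},
    {"dx": 0,"dy": 0,"dz": 1.0,"rx": 0,"ry": 0,"rz": 0,"grip": -1},
    {"dx": 0,"dy": 0,"dz": 1.5,"rx": 0,"ry": 0,"rz": 0,"grip": -1},
    {"dx": 0,"dy": 0,"dz": 2,"rx": 0,"ry": 0,"rz": 0,"grip": -1},
    {"dx": 0,"dy": 0,"dz": 2,"rx": 0,"ry": 0,"rz": 0,"grip": -1}
  ]
}}

```text
time_s: 16.0
position: [0.5635, 0.0555, 0.0871]
tool_rot: [[-0.517, 0.856, 0.002], [0.856, 0.517, 0.0], [-0.001, 0.002, -1.0]]
wrist_force: [-3.5, -0.1, 18.7]
grip_width: 0.0209
finger_force: 55.0
```

Call:
{"name": "jog_arm", "arguments": {
  "increments": [
    {"dx": 0,"dy": 0,"dz": 0.3,"rx": 0,"ry": 0,"rz": 0,"grip": -1},
    {"dx": 0,"dy": 0,"dz": 0.5,"rx": 0,"ry": 0,"rz": 0,"grip": -1},
    {"dx": 0,"dy": 0,"dz": 0.5,"rx": 0,"ry": 0,"rz": 0,"grip": -1},
    {"dx": 0,"dy": 0,"dz": 0.5,"rx": 0,"ry": 0,"rz": 0,"grip": -1},
    {"dx": 0,"dy": 0,"dz": 0.5,"rx": 0,"ry": 0,"rz": 0,"grip": -1}
  ]
}}

```text
time_s: 16.5
position: [0.5635, 0.0555, 0.087]
tool_rot: [[-0.517, 0.856, 0.002], [0.856, 0.517, -0.0], [-0.001, 0.002, -1.0]]
wrist_force: [-6.2, 0.2, 23.4]
grip_width: 0.0207
finger_force: 55.1
```

```bash
python3 - <<'E'
from h import *
p=eyes.capture('side')
for n,z in dict(snap_cap=.058,knob_grip=.078).items():
    for r in eyes.spot_point(n,p)[:1]: print(n,r['score'],atz(p,r['centre'],z).round(4))
for i in range(4): eyes.capture('top')
s=status.read_state();print(s['position'],s['wrist_force'],s['finger_force'],s['grip_width'],s['time_s'])
E
```

```text
knob_grip 0.63 [0.5612 0.1645 0.078 ]
[0.5635147  0.05546478 0.08701802] [-5.36212717  0.2257464  23.08323   ] 55.050925612449646 0.02096436168204493 16.85
```

The push holds steady at 23 N against a hard stop with the rim at 58 mm, which is exactly the full 4 mm of spool travel. Handing in.

```bash
python3 -c "
from cell import workorder;print(workorder.finish_job())"
```

```text
the job is handed in; nothing more can be done
None
```

The job is handed in at about 17 s of the 51 s allowed: the knob was turned to its stop and sprang back, the cap clicked onto the stud, and the gripper is still holding the spool down at its stop with about 23 N.

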